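# Snap the tub lid shut all round

### The job

Close the lid of the clear tub with the blue rim: press down on the rim section by section with the fingertips until all four blue sections have clicked fully shut. Press, do not hammer (stay under about 40 N), do not pick the tub up or shove it out of its place, and leave everything else standing as it is.

Things in the scene. Friction and masses are not known exactly. Their poses are not given: they have to be found in the camera images.
- tub: clear round food tub with yellow fruit inside and a white lid panel with a blue rim; loose on the table, about 0.9 kg, 120 mm across at the rim, 112 mm high with the rim raised (104 mm shut); under each rim section a small blue clip tongue sticks out to 67 mm from the axis. Origin: centre of its underside, z up. Its lid panel is recessed, top at 94 mm (97 mm at its edge).
- deli_b: green-lidded tub 99 mm across, 84 mm high, already shut, to be left alone. Origin: centre of its underside. It and the blue-rimmed tub stand either way round: one to the left of the hob ahead, the other in the gap between the two hobs.
- ramekin_a: white ramekin 81 mm across, 42 mm high; bystander. Origin: centre of its underside.
- spoon_a: steel spoon 211 mm long, lying; bystander. Origin: its middle.
- spoon_b: steel spoon 201 mm long, lying; bystander. Origin: its middle.
- pepper_shaker: pepper shaker 44 mm across, 90 mm high; bystander. Origin: centre of its underside.
- garlic: garlic bulb about 53 mm; bystander. Origin: under its middle.
- timer: white kitchen timer 32x68x60 mm; bystander. Origin: centre of its underside.
- clip_1_top (a point): middle of the top face of the blue rim section on the tub's own +x side, 52 mm out from the tub's axis; it moves with the section. The top face is flat, 15 mm wide (45 to 60 mm from the axis), an arc of 80 degrees, 112 mm above the tub's underside when raised and 104 mm when shut; gaps of 10 degrees part it from the next sections.
- clip_1 (a joint): travel in m of that section, straight down: 0 = raised (as it starts), 0.008 = clicked shut, at its stop. It resists with 6 to 8 N at first, falling to nothing at 4 mm, then the section snaps the rest of the way by itself and stays. Left before 4 mm it springs back up.
- clip_2_top (a point): middle of the top face of the blue rim section on the tub's own +y side, 52 mm out from the tub's axis; it moves with the section. The top face is flat, 15 mm wide (45 to 60 mm from the axis), an arc of 80 degrees, 112 mm above the tub's underside when raised and 104 mm when shut; gaps of 10 degrees part it from the next sections.
- clip_2 (a joint): travel in m of that section, straight down: 0 = raised (as it starts), 0.008 = clicked shut, at its stop. It resists with 6 to 8 N at first, falling to nothing at 4 mm, then the section snaps the rest of the way by itself and stays. Left before 4 mm it springs back up.
- clip_3_top (a point): middle of the top face of the blue rim section on the tub's own -x side, 52 mm out from the tub's axis; it moves with the section. The top face is flat, 15 mm wide (45 to 60 mm from the axis), an arc of 80 degrees, 112 mm above the tub's underside when raised and 104 mm when shut; gaps of 10 degrees part it from the next sections.
- clip_3 (a joint): travel in m of that section, straight down: 0 = raised (as it starts), 0.008 = clicked shut, at its stop. It resists with 6 to 8 N at first, falling to nothing at 4 mm, then the section snaps the rest of the way by itself and stays. Left before 4 mm it springs back up.
- clip_4_top (a point): middle of the top face of the blue rim section on the tub's own -y side, 52 mm out from the tub's axis; it moves with the section. The top face is flat, 15 mm wide (45 to 60 mm from the axis), an arc of 80 degrees, 112 mm above the tub's underside when raised and 104 mm when shut; gaps of 10 degrees part it from the next sections.
- clip_4 (a joint): travel in m of that section, straight down: 0 = raised (as it starts), 0.008 = clicked shut, at its stop. It resists with 6 to 8 N at first, falling to nothing at 4 mm, then the section snaps the rest of the way by itself and stays. Left before 4 mm it springs back up.

How it is judged:
By the outcome, as a careful person would: the job done as asked, in the order asked, and still so for the second after the job is handed in, with the robot touching nothing.
It also fails if it takes over 48 s, if anything falls off the work surface, if the arm or the gripper's body presses on something with over 40 N, if the wrist force passes 120 N, or if a joint passes its speed limit or range.

### The arm

A 7-joint arm with a two-finger parallel gripper is mounted at the origin on a cart in front of the work surface, level with it; the furniture and walls round the work are solid. World frame = base frame: x ahead of the robot, y to its left, z up, the work surface at z = 0. Lengths are in m, angles in rad, forces in N, time in s.
With the tool pointing down it reaches from about 0.425 to 0.95 m from the base axis. Payload 4.7 kg.
Tool frame: the origin (TCP) lies midway between the tips of the shut fingers; the grasp point (between the pads) lies arm.hold_point_z behind it (arm.hold_point_z is the distance from the TCP to the grasp point, in m); z points along the fingers, y is the direction in which the jaws open and shut (so a half turn about z gives the same grasp; the last joint's range is limited). The gripper opens to 85 mm and grips with 20 to 120 N. Pads are 22 mm wide; open, the fingers measure 114 mm over their backs; the gripper's body (76 mm by 85 mm) begins 54 mm behind the grasp point. The pads swing forward as they close: fully open they stand 13 mm farther back than shut.
Start: joints at [-1.131, 0.469, -0.049, 1.532, 0.024, 1.141, -0.082], TCP at [0.305, 0.602, 0.204] pointing down, gripper open.
Joint ranges: [-2.59, 2.59], [-0.33, 1.99], [-1.39, 1.29], [0.1, 2.45], [-1.04, 4.18], [0.21, 1.99], [-2.66, 2.66]. Speed limits (rad/s): [2.57, 2.57, 3.14, 3.14, 3.14, 3.14, 3.14].

### API

Orientations are given as a rotation vector (axis times angle).
In Python, from station import sensors, cams, workorder, arm gives the robot as it stands.
- The arm moves only by the tool apply_moves, never from a script. Its argument "targets" is a list of rows, each an object with "fingers": the opening, from 0 (shut) to 1 (fully open); "delta_pos": the shift along the world's x, y, z in mm, a list of three; "yaw": the turn about the world's z in rad. In form: [{"fingers": fingers, "delta_pos": [x, y, z], "yaw": yaw}, ...]. A call has 1 to 12 rows; each row shifts and turns the pose as measured when the row begins; what a row does not reach is not made up. A row lasts 1/12 s, in which the tool goes at most 41.7 mm and 7.16 degrees, less where a joint would pass 70% of its speed; a pose out of reach is approached as far as the arm can. A call is refused whole if a number of a shift passes 41.7 or a number of a turn 0.125, either way. A call with a gripper value outside its range is refused whole. The fingers move at their own pace and stop on an object; "grip_force" is the grip in N (left out, the last holds). Time passes only in rows, so rows that do not move let the fingers close. It gives the time, the measured TCP pose, the force and the opening at its end, in the units of the state.
- sensors.observe(): the state, without advancing time (a new reading comes with each control period).
- cams.snapshot(name): name is "side" or "top"; returns (picture, depth): 384x512x3 uint8, blue, green, red; 384x512 float32, m along the optical axis (not along the pixel's ray), 0 where there is no reading.
- cams.camera_info(name): a dict with "K" (3x3 intrinsics, pixels), "rvec" (rotation vector, rad) and "tvec" (3), from world to camera coordinates, as OpenCV has them. Camera axes: x right, y down, z forward; pixel columns grow to the right and rows downward; lengths in m; the calibration is good to about 2 mm. A picture is of the moment at which its call begins. camera_info takes no time and is no camera call.
- workorder.close_job(): hands the job in, once; it reports no verdict.
The state is a dict: "time_s": time; "joints": joint angles; "qvel": joint speeds; "joint_torque": joint torques, N m; "tool_pos": TCP position; "tool_rot": TCP orientation; "ft_force": force on the tool from outside, world axes, zero at the start; "ft_torque": the same for the moment, N m; "grip_width": finger opening in m.
Only numpy, scipy, OpenCV 4.12 (cv2) and the standard library are available. Lean on these libraries where they do the work, as an engineer would, in place of code of your own. Each camera call takes 0.05 s, during which the arm holds its last target. There are 200 camera calls.

## Working session

There is one attempt and no reset: what is moved stays moved. The work goes in short steps, Python scripts to look and compute and a tool call to move; the robot and the scene stay as the last step left them, time stands still between calls to the robot, and variables do not carry over. Pictures are saved under pics/ and viewed, about 8 in all and at most 12, crops included, and the job is handed in when it is done.

Besides the shell and the picture viewer there is one more tool, called after "Emit:" as name([rows], argument=value, ...), one row to a line, values as JSON. apply_moves: Moves the arm, as the interface text tells. Its arguments: {"type":"object","properties":{"targets":{"type":"array"},"grip_force":{"type":"number"}},"required":["targets"]}

```bash
mkdir -p pics; ls; cat > h.py <<'E'
import numpy as np, cv2
from station import sensors, cams, workorder, arm
def shot(name):
    p,d=cams.snapshot(name); p=np.array(p); d=np.array(d); c=cams.camera_info(name)
    K=np.array(c["K"],float); R=cv2.Rodrigues(np.array(c["rvec"],float))[0]; t=np.array(c["tvec"],float).ravel()
    v,u=np.mgrid[:d.shape[0],:d.shape[1]]
    P=np.stack([(u-K[0,2])/K[0,0]*d,(v-K[1,2])/K[1,1]*d,d],-1)
    W=(P-t)@R; W[d==0]=np.nan
    return p,d,W
E
python3 - <<'E'
from h import *
s=sensors.observe(); print({k:np.round(v,3) for k,v in s.items()}); print(arm.hold_point_z)
out=[]
for n in("top","side"):
    p,d,W=shot(n); np.savez(f"pics/{n}0.npz",p=p,W=W); cv2.imwrite(f"pics/{n}0.png",p)
    hsv=cv2.cvtColor(p,cv2.COLOR_BGR2HSV); m=cv2.inRange(hsv,(100,100,50),(130,255,255))
    k,l,st,c=cv2.connectedComponentsWithStats(m)
    for i in range(1,k):
        if st[i,4]>30: print(n,st[i],c[i].round(),np.nanmedian(W[l==i],0).round(4),np.nanmin(W[l==i],0).round(3),np.nanmax(W[l==i],0).round(3))
E
```

```text
pics
{'time_s': np.float64(0.0), 'joints': array([-1.131,  0.469, -0.049,  1.534,  0.024,  1.141, -0.082]), 'qvel': array([ 0.001,  0.   ,  0.002,  0.   , -0.   , -0.   ,  0.001]), 'joint_torque': array([-1.0000e-03, -5.1028e+01, -4.7000e-02, -2.3771e+01,  1.1000e-02,
        7.0000e-03,  0.0000e+00]), 'tool_pos': array([0.305, 0.602, 0.203]), 'tool_rot': array([-7.300e-01, -3.055e+00,  3.000e-03]), 'ft_force': array([ 0.156, -0.75 ,  0.206]), 'ft_torque': array([0.04 , 0.056, 0.005]), 'grip_width': np.float64(0.085)}
0.0187
top [432 198  15   9  57] [439. 202.] [ 0.2953 -0.6377  0.0471] [ 0.281 -0.665  0.027] [ 0.306 -0.606  0.058]
top [155 204  16  14  57] [162. 210.] [0.5078 0.3034 0.1117] [0.484 0.272 0.102] [0.519 0.33  0.122]
top [175 205  15  14  65] [183. 211.] [0.481  0.2308 0.1122] [0.452 0.22  0.105] [0.51  0.257 0.12 ]
top [155 222  14  16  83] [160. 231.] [0.4314 0.325  0.1113] [0.408 0.3   0.003] [0.47  0.339 0.122]
top [172 222  17  16 109] [182. 231.] [0.4116 0.2531 0.1104] [0.401 0.227 0.085] [0.442 0.29  0.119]
top [276 235  16  10  56] [284. 239.] [ 0.3159 -0.0727  0.0467] [ 0.302 -0.099  0.033] [ 0.324 -0.043  0.059]
side [242 240  22  10  85] [252. 244.] [0.4833 0.2359 0.1126] [0.45  0.219 0.105] [0.512 0.262 0.118]
side [255 242  25  35 271] [270. 262.] [0.426  0.3217 0.1118] [0.402 0.23  0.063] [0.471 0.342 0.119]
side [239 251  14  20 137] [244. 262.] [0.5066 0.3137 0.112 ] [0.48  0.267 0.088] [0.519 0.336 0.117]
```

View pics/top0.png

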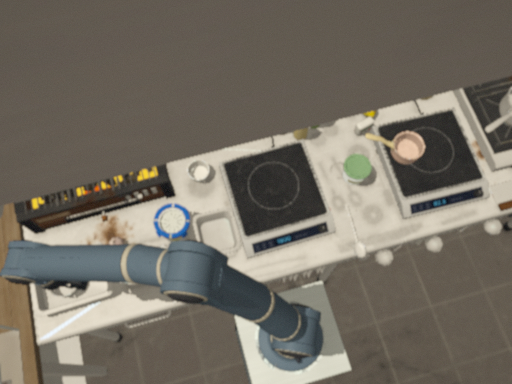

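View pics/side0.png

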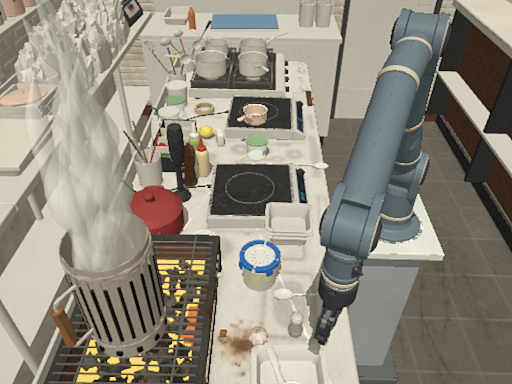

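The top view shows the tub at about (172,222), four blue sections with gaps between them. The side view shows it at (260,257), with a container close by and the spoon and pepper in front.

```bash
cat > fit.py <<'E'
from h import *
from scipy.optimize import least_squares
def bluept(p,W,c0=(.46,.28)):
    hsv=cv2.cvtColor(p,cv2.COLOR_BGR2HSV); m=cv2.inRange(hsv,(98,80,50),(132,255,255))>0
    return m&(np.hypot(W[...,0]-c0[0],W[...,1]-c0[1])<.08)&(W[...,2]>.095)&(W[...,2]<.125)
def fit(p,W,tag):
    m=bluept(p,W); Q=W[m]
    r=least_squares(lambda c:np.hypot(Q[:,0]-c[0],Q[:,1]-c[1])-.0535,(.46,.28),loss='soft_l1',f_scale=.004); c=r.x
    a=np.degrees(np.arctan2(Q[:,1]-c[1],Q[:,0]-c[0]))
    h=np.histogram(a,bins=np.arange(-180,181,10))[0]
    # section centre mod 90 from 4-fold harmonics
    ph=np.degrees(np.angle(np.exp(4j*np.radians(a)).sum()))/4
    print(tag,c.round(4),len(Q),'sections at',round(ph,1),'mod 90; z by quadrant',[np.round(np.median(Q[np.abs((a-ph-k+180)%360-180)<35][:,2]),4) for k in(0,90,180,270)]); print(h)
E
python3 - <<'E'
from fit import *
for n in("top","side"):
    z=np.load(f"pics/{n}0.npz"); fit(z['p'],z['W'],n)
    # obstacle heights around the tub
    W=z['W']; 
    if n=="top":
        print("maxz grid rows x=.30...65 cols y=.10...46")
        for x in np.arange(.3,.66,.04):
            row=[]
            for y in np.arange(.10,.46,.04):
                q=W[(abs(W[...,0]-x)<.02)&(abs(W[...,1]-y)<.02)][:,2]; row.append(round(float(np.max(q)),2) if len(q) else None)
            print(round(x,2),row)
p,W=np.load("pics/side0.npz")['p'],0
t=np.load("pics/top0.npz")['p']
a=cv2.resize(p[215:375,200:330],None,fx=3,fy=3,interpolation=cv2.INTER_CUBIC)
b=cv2.resize(t[190:260,130:250],None,fx=3.3,fy=3.3,interpolation=cv2.INTER_CUBIC)
o=np.zeros((480,800,3),np.uint8); o[:a.shape[0],:390]=a; o[:b.shape[0],395:395+b.shape[1]]=b; cv2.imwrite("pics/c1.png",o)
E
```

```text
top [0.4601 0.2789] 342 sections at 28.4 mod 90; z by quadrant [np.float64(0.1117), np.float64(0.1113), np.float64(0.1103), np.float64(0.1121)]
[14 12 18 19 11 14  9  0 10 10 12 12  7  9  7  7  0  7 10  8  9  9  9  8
  6  3  7  8 10 17 14 13 12  7  4 10]
maxz grid rows x=.30...65 cols y=.10...46
0.3 [0.15, 0.15, None, -0.9, -0.89, -0.88, -0.65, 0.01, 0.01]
0.34 [0.15, 0.1, 0.12, 0.14, None, -0.89, -0.89, -0.88, -0.88]
0.38 [0.15, 0.1, 0.13, 0.15, None, None, None, None, None]
0.42 [0.15, 0.14, 0.15, 0.15, 0.12, 0.12, 0.12, 0.02, None]
0.46 [0.15, 0.15, 0.15, 0.14, 0.11, 0.11, 0.12, 0.01, 0.01]
0.5 [0.01, 0.01, 0.01, 0.12, 0.12, 0.12, 0.12, 0.01, 0.01]
0.54 [0.01, 0.01, 0.01, 0.01, 0.11, 0.11, 0.01, 0.01, 0.01]
0.58 [0.01, 0.01, 0.01, 0.02, 0.17, 0.17, 0.17, 0.17, 0.18]
0.62 [0.05, 0.05, 0.04, 0.01, 0.17, 0.18, 0.18, 0.18, 0.18]
side [0.4602 0.2837] 476 sections at 29.5 mod 90; z by quadrant [np.float64(0.112), np.float64(0.111), np.float64(0.113), np.float64(0.1124)]
[ 9 12 11 11 11 13  9  3 11 12 12  9 12 12  8 10  7 10  9 12 23 22 19 17
 11  5 17 22 22 25 22 19 17 12  4 16]
```

View pics/c1.png

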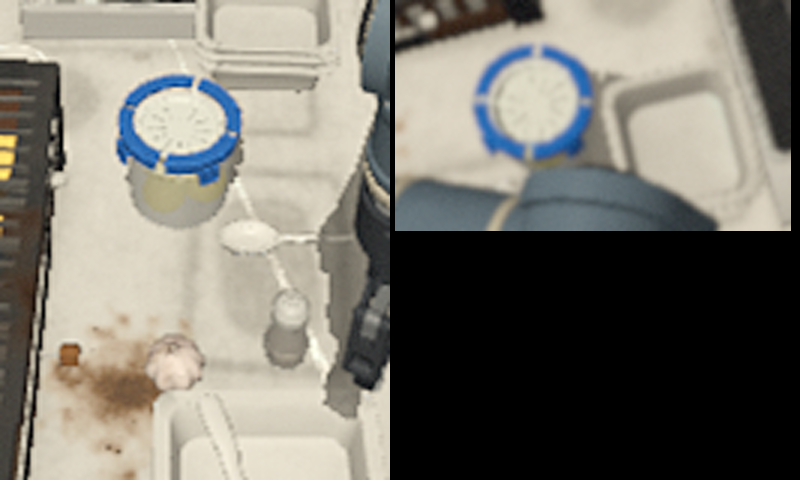

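The gaps lie at about -15°, 75°, 165° and -105°, so the sections are centred near 30° mod 90 around (0.460, 0.281). Next I check the clearance to the tall things next to the tub.

```bash
python3 - <<'E'
from h import *
for n in("top","side"):
    W=np.load(f"pics/{n}0.npz")['W']
    for y in np.arange(.18,.40,.03):
        q=W[(abs(W[...,1]-y)<.015)&(W[...,2]>.12)&(W[...,0]>.5)&(W[...,0]<.75)]
        if len(q): print(n,'grill y',round(y,2),'min x',q[:,0].min().round(3),'z',np.percentile(q[:,2],[5,95]).round(3))
W=np.load("pics/side0.npz")['W']
for x in np.arange(.32,.58,.04):
    print(round(x,2),[ (lambda q: round(float(np.percentile(q,95)),3) if len(q) else None)(W[(abs(W[...,0]-x)<.02)&(abs(W[...,1]-y)<.015)][:,2]) for y in np.arange(.06,.40,.03)])
E
```

```text
top grill y 0.24 min x 0.578 z [0.126 0.168]
top grill y 0.27 min x 0.51 z [0.129 0.167]
top grill y 0.3 min x 0.503 z [0.127 0.173]
top grill y 0.33 min x 0.578 z [0.126 0.169]
top grill y 0.36 min x 0.567 z [0.121 0.174]
top grill y 0.39 min x 0.575 z [0.122 0.171]
side grill y 0.24 min x 0.579 z [0.159 0.163]
side grill y 0.27 min x 0.578 z [0.124 0.165]
side grill y 0.3 min x 0.578 z [0.126 0.173]
side grill y 0.33 min x 0.578 z [0.136 0.174]
side grill y 0.36 min x 0.565 z [0.121 0.173]
side grill y 0.39 min x 0.576 z [0.123 0.173]
0.32 [0.137, 0.143, 0.143, 0.141, 0.142, 0.143, 0.005, 0.004, 0.005, 0.014, 0.005, 0.005]
0.36 [None, 0.142, 0.096, 0.095, 0.07, 0.142, 0.005, 0.006, 0.004, 0.012, 0.009, 0.005]
0.4 [None, 0.143, 0.097, 0.096, 0.088, 0.143, 0.113, 0.115, 0.114, 0.102, 0.009, 0.005]
0.44 [0.069, 0.142, 0.143, 0.145, 0.144, 0.144, 0.115, 0.098, 0.113, 0.114, 0.004, 0.004]
0.48 [0.069, 0.006, 0.004, 0.006, None, 0.115, 0.115, 0.098, 0.1, 0.114, 0.005, 0.005]
0.52 [0.068, 0.036, 0.005, 0.005, 0.006, 0.007, 0.113, 0.114, 0.114, 0.112, 0.004, 0.004]
0.56 [0.069, 0.04, 0.004, 0.004, 0.005, 0.005, 0.007, 0.145, 0.133, 0.129, 0.13, 0.162]
```

Emit:
apply_moves([
  {"fingers": 0, "delta_pos": [10, -30, 3], "yaw": 0.08},
  {"fingers": 0, "delta_pos": [15, -30, 0], "yaw": 0.08},
  {"fingers": 0, "delta_pos": [15, -30, 0], "yaw": 0.08},
  {"fingers": 0, "delta_pos": [15, -30, 0], "yaw": 0.08},
  {"fingers": 0, "delta_pos": [15, -30, 0], "yaw": 0.08},
  {"fingers": 0, "delta_pos": [15, -30, 0], "yaw": 0.08},
], grip_force=30)

```text
time_s: 0.6
tool_pos: [0.3821, 0.4216, 0.201]
tool_rot: [0.081, -3.133, 0.008]
ft_force: [0.1, -0.5, 0.8]
grip_width: 0.0122
```

Emit:
apply_moves([
  {"fingers": 0, "delta_pos": [17, -32, 0], "yaw": 0},
  {"fingers": 0, "delta_pos": [17, -32, -10], "yaw": 0},
  {"fingers": 0, "delta_pos": [17, -30, -20], "yaw": 0},
  {"fingers": 0, "delta_pos": [0, 0, -15], "yaw": 0},
  {"fingers": 0, "delta_pos": [0, 0, 0], "yaw": 0},
  {"fingers": 0, "delta_pos": [0, 0, 0], "yaw": 0},
])

```text
time_s: 1.1
tool_pos: [0.4392, 0.3118, 0.1542]
tool_rot: [0.062, -3.135, 0.016]
ft_force: [-0.2, -0.6, 0.5]
grip_width: 0.0002
```

```bash
cat > look.py <<'E'
import sys
from fit import *
s=sensors.observe(); print(s["time_s"],s["tool_pos"].round(4) if hasattr(s["tool_pos"],'round') else s["tool_pos"],np.round(s["ft_force"],2))
p,d,W=shot("side"); fit(p,W,"side"); pt,d,Wt=shot("top"); fit(pt,Wt,"top")
a=cv2.resize(p[195:315,190:320],None,fx=4.5,fy=4.5,interpolation=cv2.INTER_CUBIC)
cv2.imwrite(f"pics/{sys.argv[1]}.png",a)
E
python3 look.py l1
```

```text
1.1 [0.4392 0.3118 0.1542] [-0.24 -0.64  0.5 ]
side [0.4603 0.2839] 451 sections at 26.4 mod 90; z by quadrant [np.float64(0.112), np.float64(0.1101), np.float64(0.1126), np.float64(0.1123)]
[10 11 13 11  8  1  0  0  9 12 12 10 12 11 10  7  6 11 10 12 24 21 15 17
 15  5 17 22 22 26 25 16 15 17  5 13]
top [0.4599 0.2792] 176 sections at 28.5 mod 90; z by quadrant [np.float64(nan), np.float64(0.1121), np.float64(0.1102), np.float64(nan)]
[15 14 18 15 10 10  0  0  0  0  0  0  0  0  0  0  0  0  0  0  0  0  0  0
  0  0  1  9  8 11 17 12 12  7  5 12]
  return _methods._mean(a, axis=axis, dtype=dtype,
  ret = ret.dtype.type(ret / rcount)
```

View pics/l1.png

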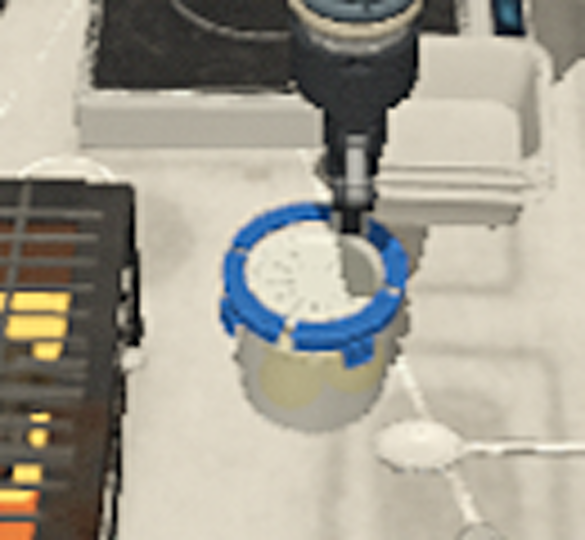

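The tip stands over the tub near image (350,225), clear of the pan and grill. I shift onto the 120° section and go down.

Emit:
apply_moves([
  {"fingers": 0, "delta_pos": [-4, 13, -10], "yaw": 0},
  {"fingers": 0, "delta_pos": [0, 0, -12], "yaw": 0},
  {"fingers": 0, "delta_pos": [0, 0, -8], "yaw": 0},
  {"fingers": 0, "delta_pos": [0, 0, 0], "yaw": 0},
  {"fingers": 0, "delta_pos": [0, 0, 0], "yaw": 0},
])

```text
time_s: 1.62
tool_pos: [0.4332, 0.3359, 0.1282]
tool_rot: [0.085, -3.14, 0.001]
ft_force: [-0.1, -0.2, -0.1]
grip_width: -0.0005
```

Emit:
apply_moves([
  {"fingers": 0, "delta_pos": [1, -10, 0], "yaw": 0},
  {"fingers": 0, "delta_pos": [0, 0, 0], "yaw": 0},
  {"fingers": 0, "delta_pos": [0, 0, -5], "yaw": 0},
  {"fingers": 0, "delta_pos": [0, 0, -4], "yaw": 0},
  {"fingers": 0, "delta_pos": [0, 0, 0], "yaw": 0},
  {"fingers": 0, "delta_pos": [0, 0, 0], "yaw": 0},
])

```text
time_s: 2.12
tool_pos: [0.4353, 0.3258, 0.1209]
tool_rot: [-0.085, 3.138, 0.003]
ft_force: [0.2, 0.0, 0.6]
grip_width: 0.0
```

Position is good. Pressing in small steps.

Emit:
apply_moves([
  {"fingers": 0, "delta_pos": [0, 0, -4], "yaw": 0},
  {"fingers": 0, "delta_pos": [0, 0, -3], "yaw": 0},
  {"fingers": 0, "delta_pos": [0, 0, -2], "yaw": 0},
  {"fingers": 0, "delta_pos": [0, 0, -2], "yaw": 0},
  {"fingers": 0, "delta_pos": [0, 0, -2], "yaw": 0},
])

```text
time_s: 2.53
tool_pos: [0.4356, 0.3259, 0.1068]
tool_rot: [-0.084, 3.137, 0.004]
ft_force: [-0.8, 0.6, 0.6]
grip_width: -0.0001
```

Emit:
apply_moves([
  {"fingers": 0, "delta_pos": [0, 0, -2], "yaw": 0},
  {"fingers": 0, "delta_pos": [0, 0, -1], "yaw": 0},
  {"fingers": 0, "delta_pos": [0, 0, 0], "yaw": 0},
])

```text
time_s: 2.78
tool_pos: [0.4352, 0.3258, 0.1028]
tool_rot: [-0.085, 3.138, 0.003]
ft_force: [0.2, -0.9, -0.4]
grip_width: 0.0
```

```bash
python3 look.py l2 2>/dev/null
```

```text
2.7833 [0.4352 0.3258 0.1028] [ 0.18 -0.86 -0.39]
side [0.4603 0.2838] 424 sections at 23.7 mod 90; z by quadrant [np.float64(0.1123), np.float64(0.1104), np.float64(0.1132), np.float64(0.1124)]
[11  9 11  1  0  0  0  0  8 12 11 12 12  8 12  6  8 10  7 13 22 24 17 19
 11  6 17 22 20 25 28 15 14 15  3 15]
top [0.4592 0.2787] 130 sections at 29.9 mod 90; z by quadrant [np.float64(nan), np.float64(0.1117), np.float64(0.111), np.float64(nan)]
[11 12 20 18  5  0  0  0  0  0  0  0  0  0  0  0  0  0  0  0  0  0  0  0
  0  0  0  0  0  7 15  8 11  7  4 12]
```

View pics/l2.png

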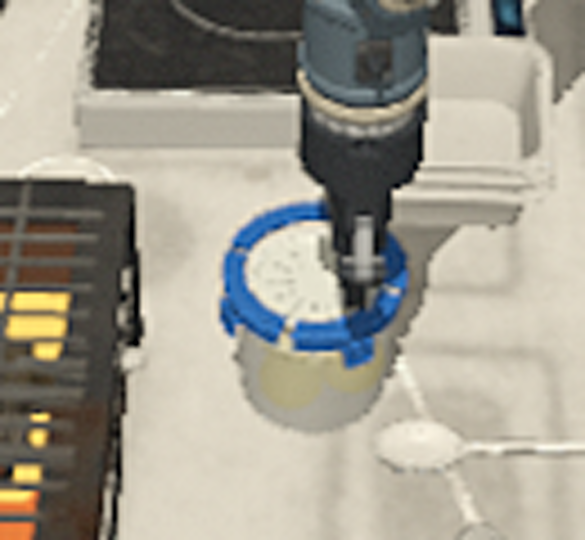

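```bash
python3 - <<'E'
from fit import *
s=sensors.observe(); tc=np.array(s["tool_pos"])
R=cv2.Rodrigues(np.array(s["tool_rot"]))[0]; print(R.round(3), s["grip_width"])
out=[]
for n,(v0,v1,u0,u1) in dict(side=(225,285,230,295),top=(195,250,140,210)).items():
    p,d,W=shot(n); c=cams.camera_info(n); np.savez(f"pics/{n}3.npz",p=p,W=W)
    f=9 if n=="side" else 5.5
    im=cv2.resize(p[v0:v1,u0:u1],None,fx=f,fy=f,interpolation=cv2.INTER_CUBIC)
    def pr(X): 
        q=cv2.projectPoints(np.array(X,float).reshape(-1,3),np.array(c["rvec"],float),np.array(c["tvec"],float),np.array(c["K"],float),None)[0].reshape(-1,2)
        return ((q-[u0,v0]+.5)*f).astype(int)
    a=np.radians(np.arange(0,360,5))
    for r,col in((.045,(0,255,255)),(.06,(0,0,255))):
        for z in (.112,): cv2.polylines(im,[pr(np.c_[.46+r*np.cos(a),.2815+r*np.sin(a),0*a+z])],True,col,1)
    cv2.circle(im,tuple(int(k) for k in pr(tc)[0]),4,(0,255,0),-1)
    # points near the fingers in this view
    q=W[(np.hypot(W[...,0]-tc[0],W[...,1]-tc[1])<.03)&(W[...,2]>.118)&(W[...,2]<.17)]
    if len(q): print(n,len(q),q.min(0).round(4),np.median(q,0).round(4),q.max(0).round(4))
    out.append(im)
h=max(i.shape[0] for i in out); 
if sum(i.shape[1] for i in out)>800: out=[out[0][:, :], out[1][:, :800-out[0].shape[1]]]
cv2.imwrite("pics/o3.png",np.hstack([cv2.copyMakeBorder(i,0,h-i.shape[0],0,0,0) for i in out]))
E
```

```text
[[-0.999 -0.054  0.003]
 [-0.054  0.999  0.002]
 [-0.003  0.002 -1.   ]] 0.00041493715593934324
side 39 [0.4267 0.3194 0.1315] [0.4378 0.3352 0.1463] [0.4467 0.3403 0.1589]
top 28 [0.416  0.3111 0.118 ] [0.4275 0.3225 0.1496] [0.4324 0.3376 0.169 ]
```

View pics/o3.png

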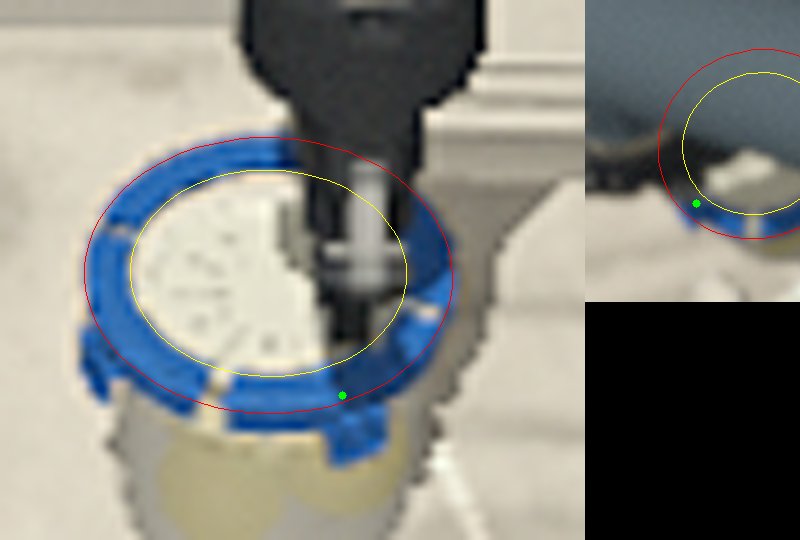

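The overlay puts the reported TCP at (342,395), but the visible fingertip ends at about (345,340), so it is higher or further away than reported. I'll measure the tip itself by depth.

```bash
python3 - <<'E'
from h import *
z=np.load("pics/side3.npz"); W=z['W'];p=z['p']
for v in range(254,272):
    print(v,[(u,*(W[v,u]*1000).round().astype(int),int(p[v,u].max())) for u in range(265,272)])
s=sensors.observe(); print(np.round(s["joints"],4),s["tool_pos"])
E
```

```text
254 [(265, np.int64(445), np.int64(377), np.int64(220), 58), (266, np.int64(442), np.int64(381), np.int64(225), 57), (267, np.int64(440), np.int64(381), np.int64(225), 61), (268, np.int64(437), np.int64(380), np.int64(223), 77), (269, np.int64(435), np.int64(382), np.int64(226), 135), (270, np.int64(432), np.int64(381), np.int64(225), 153), (271, np.int64(429), np.int64(383), np.int64(227), 155)]
255 [(265, np.int64(445), np.int64(381), np.int64(220), 70), (266, np.int64(442), np.int64(385), np.int64(225), 80), (267, np.int64(440), np.int64(387), np.int64(227), 83), (268, np.int64(437), np.int64(382), np.int64(222), 109), (269, np.int64(435), np.int64(385), np.int64(225), 150), (270, np.int64(432), np.int64(385), np.int64(225), 164), (271, np.int64(429), np.int64(385), np.int64(225), 169)]
256 [(265, np.int64(445), np.int64(376), np.int64(211), 63), (266, np.int64(442), np.int64(386), np.int64(222), 62), (267, np.int64(440), np.int64(385), np.int64(221), 73), (268, np.int64(437), np.int64(385), np.int64(221), 95), (269, np.int64(434), np.int64(383), np.int64(219), 130), (270, np.int6
[... 5501 characters left out ...]
int64(332), np.int64(104), 122), (269, np.int64(431), np.int64(330), np.int64(102), 118), (270, np.int64(428), np.int64(332), np.int64(104), 141), (271, np.int64(426), np.int64(330), np.int64(101), 180)]
271 [(265, np.int64(443), np.int64(335), np.int64(102), 130), (266, np.int64(440), np.int64(334), np.int64(101), 129), (267, np.int64(437), np.int64(336), np.int64(104), 138), (268, np.int64(434), np.int64(335), np.int64(103), 188), (269, np.int64(431), np.int64(335), np.int64(103), 186), (270, np.int64(428), np.int64(335), np.int64(103), 151), (271, np.int64(425), np.int64(332), np.int64(100), 157)]
[-0.6657  0.3698 -0.0682  1.9489  0.034   0.8203  0.8725] [0.43544261 0.32596577 0.10323509]
```

The real tip bottom is at z of about 0.132, some 28 mm above the reported TCP height, while x and y agree. The rim hasn't been touched yet. I'll go by contact force from here, expecting contact at a reported z of about 0.083.

Emit:
apply_moves([
  {"fingers": 0, "delta_pos": [0, 0, -4], "yaw": 0},
  {"fingers": 0, "delta_pos": [0, 0, -3], "yaw": 0},
  {"fingers": 0, "delta_pos": [0, 0, -2], "yaw": 0},
  {"fingers": 0, "delta_pos": [0, 0, -2], "yaw": 0},
])

```text
time_s: 3.32
tool_pos: [0.4359, 0.3264, 0.092]
tool_rot: [-0.085, 3.136, 0.005]
ft_force: [1.1, 0.0, -0.3]
grip_width: 0.0001
```

Emit:
apply_moves([
  {"fingers": 0, "delta_pos": [0, 0, -2], "yaw": 0},
  {"fingers": 0, "delta_pos": [0, 0, -1], "yaw": 0},
  {"fingers": 0, "delta_pos": [0, 0, 0], "yaw": 0},
])

```text
time_s: 3.57
tool_pos: [0.4355, 0.326, 0.0879]
tool_rot: [-0.085, 3.137, 0.004]
ft_force: [0.3, 0.3, 1.0]
grip_width: 0.0001
```

Emit:
apply_moves([
  {"fingers": 0, "delta_pos": [0, 0, -1.5], "yaw": 0},
  {"fingers": 0, "delta_pos": [0, 0, -1], "yaw": 0},
])

```text
time_s: 3.73
tool_pos: [0.4356, 0.3261, 0.0853]
tool_rot: [-0.085, 3.137, 0.004]
ft_force: [-0.6, -0.1, -0.2]
grip_width: 0.0004
```

Emit:
apply_moves([
  {"fingers": 0, "delta_pos": [0, 0, -1.5], "yaw": 0},
  {"fingers": 0, "delta_pos": [0, 0, -1], "yaw": 0},
])

```text
time_s: 3.9
tool_pos: [0.4358, 0.3262, 0.0833]
tool_rot: [-0.085, 3.137, 0.004]
ft_force: [-1.6, -1.5, 6.9]
grip_width: -0.0003
```

Emit:
apply_moves([
  {"fingers": 0, "delta_pos": [0, 0, -1.5], "yaw": 0},
])

```text
time_s: 3.98
tool_pos: [0.4358, 0.3262, 0.0824]
tool_rot: [-0.084, 3.137, 0.004]
ft_force: [-2.1, -0.6, 5.5]
grip_width: 0.0001
```

Contact at 0.084 with 7 N, as expected. Continuing.

Emit:
apply_moves([
  {"fingers": 0, "delta_pos": [0, 0, -1.5], "yaw": 0},
  {"fingers": 0, "delta_pos": [0, 0, -1.5], "yaw": 0},
])

```text
time_s: 4.15
tool_pos: [0.4358, 0.3262, 0.0799]
tool_rot: [-0.084, 3.136, 0.004]
ft_force: [0.9, 0.3, 0.5]
grip_width: 0.0001
```

Emit:
apply_moves([
  {"fingers": 0, "delta_pos": [0, 0, -1.5], "yaw": 0},
  {"fingers": 0, "delta_pos": [0, 0, -1], "yaw": 0},
])

```text
time_s: 4.32
tool_pos: [0.4359, 0.3263, 0.0769]
tool_rot: [-0.084, 3.136, 0.005]
ft_force: [-0.7, 0.7, -0.0]
grip_width: -0.0
```

Emit:
apply_moves([
  {"fingers": 0, "delta_pos": [0, 0, -1], "yaw": 0},
])

```text
time_s: 4.4
tool_pos: [0.436, 0.3264, 0.0759]
tool_rot: [-0.084, 3.136, 0.005]
ft_force: [-2.2, -1.9, 8.8]
grip_width: 0.0003
```

Section 1 snapped: no resistance at 0.080, then 9 N at the stop at 0.076. I lift and go to the 30° section.

Emit:
apply_moves([
  {"fingers": 0, "delta_pos": [0, 0, 10], "yaw": 0},
  {"fingers": 0, "delta_pos": [0, 0, 14], "yaw": 0},
  {"fingers": 0, "delta_pos": [22, -7, 0], "yaw": 0},
  {"fingers": 0, "delta_pos": [22, -7, 0], "yaw": 0},
  {"fingers": 0, "delta_pos": [15, -4, 0], "yaw": 0},
  {"fingers": 0, "delta_pos": [0, 0, 0], "yaw": 0},
  {"fingers": 0, "delta_pos": [0, 0, 0], "yaw": 0},
])

```text
time_s: 4.98
tool_pos: [0.4963, 0.309, 0.1039]
tool_rot: [-0.09, 3.135, 0.007]
ft_force: [-0.3, -0.3, 0.4]
grip_width: -0.0002
```

Emit:
apply_moves([
  {"fingers": 0, "delta_pos": [7, -3, 0], "yaw": 0},
  {"fingers": 0, "delta_pos": [0, 0, -7], "yaw": 0},
  {"fingers": 0, "delta_pos": [0, 0, -5], "yaw": 0},
  {"fingers": 0, "delta_pos": [0, 0, -3], "yaw": 0},
  {"fingers": 0, "delta_pos": [0, 0, 0], "yaw": 0},
])

```text
time_s: 5.4
tool_pos: [0.5002, 0.307, 0.0875]
tool_rot: [-0.095, 3.138, 0.007]
ft_force: [-0.1, -0.2, -0.1]
grip_width: 0.0001
```

Emit:
apply_moves([
  {"fingers": 0, "delta_pos": [0, 0, -1.5], "yaw": 0},
  {"fingers": 0, "delta_pos": [0, 0, -1], "yaw": 0},
])

```text
time_s: 5.57
tool_pos: [0.499, 0.3074, 0.0843]
tool_rot: [-0.098, 3.139, 0.006]
ft_force: [0.8, -0.7, 2.5]
grip_width: 0.0002
```

Emit:
apply_moves([
  {"fingers": 0, "delta_pos": [0, 0, -1.5], "yaw": 0},
  {"fingers": 0, "delta_pos": [0, 0, -1.5], "yaw": 0},
])

```text
time_s: 5.73
tool_pos: [0.4991, 0.3074, 0.0823]
tool_rot: [-0.098, 3.139, 0.006]
ft_force: [-1.6, -2.3, 4.8]
grip_width: -0.0002
```

Emit:
apply_moves([
  {"fingers": 0, "delta_pos": [0, 0, -1.5], "yaw": 0},
  {"fingers": 0, "delta_pos": [0, 0, -1.5], "yaw": 0},
])

```text
time_s: 5.9
tool_pos: [0.4991, 0.3074, 0.08]
tool_rot: [-0.098, 3.138, 0.006]
ft_force: [-0.7, -0.0, 0.2]
grip_width: -0.0004
```

Emit:
apply_moves([
  {"fingers": 0, "delta_pos": [0, 0, -1], "yaw": 0},
])

```text
time_s: 5.98
tool_pos: [0.4991, 0.3076, 0.0788]
tool_rot: [-0.099, 3.138, 0.006]
ft_force: [0.9, -0.7, -0.3]
grip_width: 0.0
```

Emit:
apply_moves([
  {"fingers": 0, "delta_pos": [0, 0, -1.5], "yaw": 0},
  {"fingers": 0, "delta_pos": [0, 0, -1.2], "yaw": 0},
])

```text
time_s: 6.15
tool_pos: [0.4992, 0.3079, 0.0759]
tool_rot: [-0.099, 3.138, 0.007]
ft_force: [-1.0, -1.7, 9.8]
grip_width: -0.0002
```

Emit:
apply_moves([
  {"fingers": 0, "delta_pos": [0, 0, 10], "yaw": 0},
  {"fingers": 0, "delta_pos": [0, 0, 14], "yaw": 0},
  {"fingers": 0, "delta_pos": [-3, -17, 0], "yaw": 0},
  {"fingers": 0, "delta_pos": [-5, -25, 0], "yaw": 0},
  {"fingers": 0, "delta_pos": [-5, -22, 0], "yaw": 0},
  {"fingers": 0, "delta_pos": [0, 0, 0], "yaw": 0},
  {"fingers": 0, "delta_pos": [0, 0, 0], "yaw": 0},
])

```text
time_s: 6.73
tool_pos: [0.4861, 0.2445, 0.1034]
tool_rot: [-0.104, 3.135, 0.012]
ft_force: [-0.2, 0.7, -0.4]
grip_width: -0.0003
```

Emit:
apply_moves([
  {"fingers": 0, "delta_pos": [0, -5, 0], "yaw": 0},
  {"fingers": 0, "delta_pos": [0, 0, -7], "yaw": 0},
  {"fingers": 0, "delta_pos": [0, 0, -5], "yaw": 0},
  {"fingers": 0, "delta_pos": [0, 0, -3], "yaw": 0},
  {"fingers": 0, "delta_pos": [0, 0, 0], "yaw": 0},
])

```text
time_s: 7.15
tool_pos: [0.4868, 0.2422, 0.0877]
tool_rot: [-0.108, 3.133, 0.015]
ft_force: [-0.0, 0.1, -0.2]
grip_width: -0.0001
```

Emit:
apply_moves([
  {"fingers": 0, "delta_pos": [0, 0, -1.5], "yaw": 0},
  {"fingers": 0, "delta_pos": [0, 0, -1.5], "yaw": 0},
])

```text
time_s: 7.32
tool_pos: [0.4867, 0.2431, 0.0839]
tool_rot: [-0.111, 3.134, 0.015]
ft_force: [-0.0, -1.8, 4.7]
grip_width: 0.0001
```

Emit:
apply_moves([
  {"fingers": 0, "delta_pos": [0, 0, -1.5], "yaw": 0},
  {"fingers": 0, "delta_pos": [0, 0, -1.5], "yaw": 0},
])

```text
time_s: 7.48
tool_pos: [0.4867, 0.2431, 0.0814]
tool_rot: [-0.111, 3.134, 0.014]
ft_force: [-1.6, -1.1, 2.9]
grip_width: -0.0
```

Emit:
apply_moves([
  {"fingers": 0, "delta_pos": [0, 0, -1.5], "yaw": 0},
  {"fingers": 0, "delta_pos": [0, 0, -1.5], "yaw": 0},
  {"fingers": 0, "delta_pos": [0, 0, -1.2], "yaw": 0},
])

```text
time_s: 7.73
tool_pos: [0.4868, 0.2435, 0.0768]
tool_rot: [-0.112, 3.134, 0.015]
ft_force: [0.2, 0.7, -0.4]
grip_width: 0.0002
```

Emit:
apply_moves([
  {"fingers": 0, "delta_pos": [0, 0, -1.5], "yaw": 0},
])

```text
time_s: 7.82
tool_pos: [0.4871, 0.2437, 0.0756]
tool_rot: [-0.112, 3.133, 0.015]
ft_force: [-2.1, -2.2, 14.7]
grip_width: -0.0003
```

Emit:
apply_moves([
  {"fingers": 0, "delta_pos": [0, 0, 10], "yaw": 0},
  {"fingers": 0, "delta_pos": [0, 0, 14], "yaw": 0},
  {"fingers": 0, "delta_pos": [-20, 4, 0], "yaw": 0},
  {"fingers": 0, "delta_pos": [-25, 5, 0], "yaw": 0},
  {"fingers": 0, "delta_pos": [-24, 4, 0], "yaw": 0},
  {"fingers": 0, "delta_pos": [0, 0, 0], "yaw": 0},
  {"fingers": 0, "delta_pos": [0, 0, 0], "yaw": 0},
])

```text
time_s: 8.4
tool_pos: [0.418, 0.2577, 0.1029]
tool_rot: [-0.108, 3.129, 0.019]
ft_force: [0.4, -0.2, -0.4]
grip_width: 0.0
```

Emit:
apply_moves([
  {"fingers": 0, "delta_pos": [0, 0, -7], "yaw": 0},
  {"fingers": 0, "delta_pos": [0, 0, -5], "yaw": 0},
  {"fingers": 0, "delta_pos": [0, 0, -3], "yaw": 0},
  {"fingers": 0, "delta_pos": [0, 0, 0], "yaw": 0},
])

```text
time_s: 8.73
tool_pos: [0.4203, 0.2577, 0.087]
tool_rot: [-0.105, 3.127, 0.021]
ft_force: [0.4, -0.1, -0.0]
grip_width: -0.0002
```

Emit:
apply_moves([
  {"fingers": 0, "delta_pos": [0, 0, -1.5], "yaw": 0},
  {"fingers": 0, "delta_pos": [0, 0, -1.5], "yaw": 0},
])

```text
time_s: 8.9
tool_pos: [0.4211, 0.2574, 0.0834]
tool_rot: [-0.103, 3.128, 0.02]
ft_force: [-3.6, -1.0, 7.9]
grip_width: -0.0
```

Emit:
apply_moves([
  {"fingers": 0, "delta_pos": [0, 0, -1.5], "yaw": 0},
  {"fingers": 0, "delta_pos": [0, 0, -1.5], "yaw": 0},
])

```text
time_s: 9.07
tool_pos: [0.421, 0.2574, 0.0805]
tool_rot: [-0.102, 3.129, 0.02]
ft_force: [-0.3, 0.1, 0.5]
grip_width: -0.0006
```

Emit:
apply_moves([
  {"fingers": 0, "delta_pos": [0, 0, -1.5], "yaw": 0},
  {"fingers": 0, "delta_pos": [0, 0, -1.5], "yaw": 0},
])

```text
time_s: 9.23
tool_pos: [0.4216, 0.2574, 0.0772]
tool_rot: [-0.101, 3.128, 0.02]
ft_force: [0.2, -0.6, -0.4]
grip_width: 0.0001
```

Emit:
apply_moves([
  {"fingers": 0, "delta_pos": [0, 0, -1.5], "yaw": 0},
])

```text
time_s: 9.32
tool_pos: [0.4217, 0.2573, 0.0757]
tool_rot: [-0.101, 3.128, 0.02]
ft_force: [-3.6, -2.2, 13.0]
grip_width: -0.0001
```

Emit:
apply_moves([
  {"fingers": 0, "delta_pos": [0, 0, 10], "yaw": 0},
  {"fingers": 0, "delta_pos": [0, 0, 30], "yaw": 0},
  {"fingers": 0, "delta_pos": [0, 0, 35], "yaw": 0},
  {"fingers": 0, "delta_pos": [0, 20, 35], "yaw": 0},
  {"fingers": 0, "delta_pos": [-15, 30, 0], "yaw": 0},
  {"fingers": 0, "delta_pos": [-15, 30, 0], "yaw": 0},
  {"fingers": 0, "delta_pos": [-15, 30, 0], "yaw": 0},
  {"fingers": 0, "delta_pos": [-15, 30, 0], "yaw": 0},
  {"fingers": 0, "delta_pos": [-15, 30, 0], "yaw": 0},
  {"fingers": 0, "delta_pos": [-15, 30, 0], "yaw": 0},
  {"fingers": 0, "delta_pos": [0, 20, 0], "yaw": 0},
  {"fingers": 0, "delta_pos": [0, 0, 0], "yaw": 0},
])

```text
time_s: 10.32
tool_pos: [0.3276, 0.4836, 0.1987]
tool_rot: [-0.084, 3.123, 0.031]
ft_force: [-0.6, -0.2, -0.5]
grip_width: 0.0002
```

```bash
python3 look.py l4 2>/dev/null
```

```text
10.3167 [0.3276 0.4836 0.1987] [-0.57 -0.2  -0.45]
side [0.4601 0.2831] 456 sections at 28.8 mod 90; z by quadrant [np.float64(0.1047), np.float64(0.1042), np.float64(0.1049), np.float64(0.1043)]
[10 11 15 15 12 13  8  3 13 12 13 12 13 12  6 12  7  8 10 12 23 17 16 16
 13  5 13 18 19 18 21 14 15 11  8 12]
top [0.4615 0.2792] 173 sections at 25.0 mod 90; z by quadrant [np.float64(0.1042), np.float64(0.1047), np.float64(0.1038), np.float64(0.1041)]
[ 0  0  0  0  0  6  8  1 12 11 12 12  9  9  8  6  1  5  8 10 10 10  9  9
  6  2  7  2  0  0  0  0  0  0  0  0]
```

View pics/l4.png

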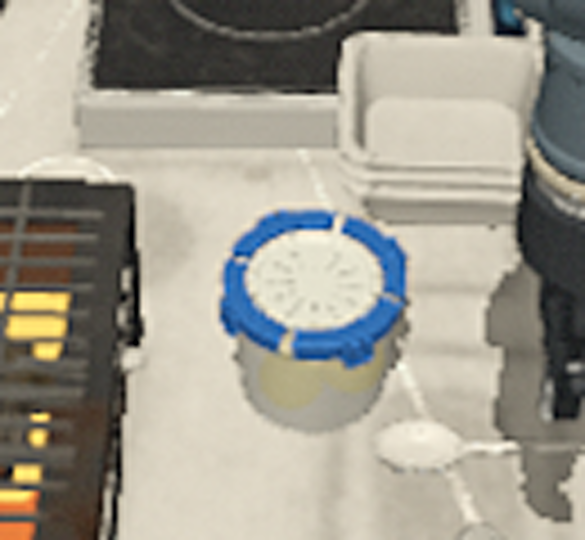

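All four sections read 0.104 m, which is shut. The tub is within 1 mm of where it was, its surroundings look unchanged, and the arm is clear. Handing in.

```bash
python3 -c "
from station import workorder; print(workorder.close_job())"
```

```text
the job is handed in; nothing more can be done
None
```

All four blue rim sections are clicked shut, pressed one after another with the closed fingertips. The job is handed in at about 10.4 s on the robot's clock.

- **Force:** Each section gave about 5–8 N of resistance, dropped to nothing past 4 mm, and then met a firm stop. The highest force I read was about 15 N.
- **Last checks:** Depth from the side camera puts all four sections at 104–105 mm, against 110–113 mm before. The top camera agrees, although the arm hid part of the rim from it. The tub's centre moved about 1 mm or less by the side camera, within measurement error. The surroundings in the last picture look unchanged, and the arm is clear and touching nothing.
- **What disagreed:** The reported TCP height was about 28 mm lower than the fingertips actually seen in the depth image. My first press therefore stopped short without touching anything. I then worked from depth and contact force, and contact came where that offset predicted.
- **Smaller mismatch:** The two cameras differ by about 4 mm in y on the tub's position. I used the mean.

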